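Click the handle onto the big seal

ROBOT

A 6-joint arm with a two-finger parallel gripper is mounted at the origin on the work surface. World frame = base frame: x ahead of the robot, y to its left, z up, the work surface at z = 0. Lengths are in mm, angles in rad, forces in N, time in s.
With the tool pointing down it reaches from about 300 to 775 mm from the base axis. Payload 14.6 kg.
Tool frame: the origin (TCP) lies at the very end of the fingers, on their centre line; the grasp point (between the pads) lies 19 mm behind it; z points along the fingers, y is the line along which they close (so a half turn about z gives the same grasp; the last joint's range is limited). The gripper opens to 94 mm and grips with 3 to 60 N. Pads are 16 mm wide; open, the fingers measure 119 mm over their backs; the gripper's body (75 mm by 177 mm) begins 78 mm behind the grasp point.
Start: joints at [1.18, 0.3, 1.521, -0, 1.321, -0.067], TCP at [174.991, 521.409, 205.446] pointing down, gripper open.
Joint ranges: [-3.03, 3.03], [-0.79, 2.21], [0.23, 2.52], [-1.04, 4.18], [0, 3.07], [-2.55, 2.55]. Speed limits (rad/s): [2.22, 2.22, 2.57, 3.14, 3.14, 3.14].

INTERFACE

Orientations are given as a 3x3 rotation matrix whose columns are the frame's x, y, z axes.
In Python, from station import arm gives the robot as it stands.
- The arm moves only by the tool carry_out, never from a script. Its argument "rows" is a list of rows, each a list of 5 numbers: the shift along the world's x, y, z in units of 3 cm (1.0 is 3 cm), then the turn about the world's z in units of 6 degrees (1.0 is 6 degrees), then the opening, from 0 (shut) to 1 (fully open). A call has 1 to 20 rows; each row shifts and turns the commanded pose from where the row before left it; what a row does not reach is not made up. A row lasts 1/12 s, in which the tool goes at most 41.7 mm and 7.16 degrees, less where a joint would pass 70% of its speed; a pose out of reach is approached as far as the arm can. A call with a number of a shift or a turn outside -1 to 1 is refused whole. A call with a gripper value outside its range is refused whole. The fingers move at their own pace and stop on an object; the grip force is fixed at half the most. Time passes only in rows, so rows that do not move let the fingers close. It gives the time, the measured TCP pose, the force, the opening and the grip force at its end, in the units of the state.
- arm.get_obs(): the state, without advancing time (a new reading comes with each control period).
- arm.capture(name): name is "scene" or "top" or "wrist"; returns a dict with "pixels" (384x512x3 uint8, red, green, blue), "z_map" (384x512 float32, mm along the optical axis (not along the pixel's ray), 0 where there is no reading), "mtx" (3x3 intrinsics, pixels), "view" (4x4, takes a point from world to camera coordinates). Camera axes: x right, y up, looking along -z (the intrinsics and any distortion apply to the point x, -y, -z); pixel columns grow to the right and rows downward; lengths in mm; the calibration is good to about 2 mm. A picture is of the moment at which its call begins.
- arm.sign_off(): hands the job in; it is judged then, once.
Trained networks look in the newest picture that a camera, given by its name, has taken for a name from the list of things; names that differ only in an ending like _2 or _b are one class to them, and where a whole thing is asked for, a point or a joint stands for the part that bears it (a point fixed in the world has none). Each returns a list of dicts, best first, with "confidence" (0 to 1); they miss things now and then, are a little off and sometimes report something else, mostly with a low value. They report only what shows in the picture. A call takes as long as a camera call. They do not tell look-alikes from the thing itself.
- arm.recognise(camera, label): "point" ([x, y, z] in mm, in the coordinates of the camera as it stood for that picture, good to about 4 mm: the middle of the surface that is visible of it).
The state is a dict: "time": time; "qpos": joint angles; "dq": joint speeds; "effort": joint torques, N m; "tcp_pos": TCP position; "eef_rot": TCP orientation; "force": force on the tool from outside, world axes, zero at the start; "moment": the same for the moment, N m; "opening": finger opening in mm; "grip_force": force on a finger pad.
Only numpy, scipy, OpenCV 4.12 (cv2) and the standard library are available. Lean on these libraries where they do the work, as an engineer would, in place of code of your own. Each camera call takes 0.05 s, during which the arm holds its last target. There are 200 camera calls.

TASK

Pick out the tall square handle with the window in its side and fit it on the square steel stem of the seal in the vise. Turn its window to the side where the brass spring button sticks out, slide it down over the stem so that its mouth pushes the button in, and keep going until it sits fully home on the seal and the button has popped out through the window; then let go.

Things in the scene. Friction and masses are not known exactly. Their poses are not given: they have to be found in the camera images.
- handle: Right handle, loose, upright, one of three that swap places: square tube 44 mm wide (36 inside, 68 deep), flared mouth 46 inside, 52 outside. Shoulder at height 76; square wooden grip 28 x 28 mm, z 76 to 120 (faces square to x, y). Origin: centre of the open mouth, z up, x to the window side. Mass 0.13 kg. Not wanted: an 84 mm tall narrow square handle without window; a round one.
- window (a point): Centre of the handle's only window, in the tube's +x wall: 22 mm wide, 13.5 to 43.5 mm above the mouth. This point: x 20, y 0, z 28.5 mm from the handle's origin, same axes. A low rib (24 x 5 mm, 3 mm high) on the shoulder marks this side from above.
- stem_foot (a point): Foot of the square steel stem at its centre, on top of a 70 mm seal block in a fixed vise, 55 mm above the desk. z up, x to the side where the button sticks out. Stem 30 x 30 mm, straight to 50 mm up, then tapering to 14 x 14 at 64. Fully home, the handle's mouth rests on the block: its origin is here, its x along this x; 3 mm play each side. (A seal with a round stem is not wanted.)
- catch (a joint): Brass spring button in the stem's +x face: 0 = standing out 12 mm, 0.012 m = flush. 10 mm wide, underside 18 mm above the foot; its face slopes back from 21 up to flush at 40 mm, so a tube pushed down presses it in: 3 N of spring rising to 6 N, some 10 to 20 N of push on the handle (its weight is not enough). A tube wall keeps it in; at the window it springs out to 0.
Things that resemble listed ones, but are neither listed nor needed, are in the scene too. Of the things that look like the part that bears stem_foot, the smaller one is meant.

How it is judged (in metres and radians):
At the end, for the whole second after the job is handed in: The square handle with the window stands at rest on the stem: its mouth less than 8 mm above the top of the seal and within 12 mm of the stem's axis, upright to 10 degrees, and the spring button is out again (less than 4 mm short of its full 12 mm) through the window (z of handle in the frame of stem_foot between -0.006 and 0.008 m and horizontal distance between handle and stem_foot below 0.012 m and angle between handle's own z axis and vertical below 0.17 rad and value of joint catch below 0.004 m and linear speed of handle below 0.02 m/s); the robot touches nothing.
It also fails if it takes over 40 s, if anything falls off the work surface, if the arm or the gripper's body presses on something with over 40 N, if the wrist force passes 120 N, or if a joint passes its speed limit or range.

## Working session

There is one attempt and no reset: what is moved stays moved. The work goes in short steps, Python scripts to look and compute and a tool call to move; the robot and the scene stay as the last step left them, time stands still between calls to the robot, and variables do not carry over. Pictures are saved under pics/ and viewed, at most 10 in all, crops included, and the job is handed in when it is done.

Besides the shell and the picture viewer there is one more tool, called after "Call:" by a JSON object that holds its "name" and its "arguments", one argument or row to a line. carry_out: Moves the arm, as the interface text tells. Its arguments: {"type":"object","properties":{"rows":{"type":"array"}},"required":["rows"]}

```bash
mkdir -p pics
cat > h.py <<'E'
import numpy as np, cv2
from station import arm
def world(c,p):
    return (np.linalg.inv(c['view'])@np.append(p,1))[:3]
def cloud(c):
    z=c['z_map'].astype(float); K=c['mtx']; v,u=np.indices(z.shape)
    P=np.stack([(u-K[0,2])/K[0,0]*z,-(v-K[1,2])/K[1,1]*z,-z,np.ones_like(z)],-1)
    W=(P@np.linalg.inv(c['view']).T)[...,:3]; W[z<=0]=np.nan; return W
def pix(c,w):
    p=(c['view']@np.append(w,1))[:3]; K=c['mtx']; return [round(K[0,0]*p[0]/-p[2]+K[0,2]),round(K[1,1]*-p[1]/-p[2]+K[1,2])]
def save(n,im): cv2.imwrite('pics/'+n,im[...,::-1])
E
python3 - <<'E'
from h import *
ims=[]
for n in('scene','top'):
    c=arm.capture(n); ims.append(c['pixels'])
    for l in('handle','stem_foot','window','catch'):
        for d in arm.recognise(n,l):
            w=world(c,d['point']); print(n,l,round(d['confidence'],2),w.round(),pix(c,w))
    np.savez(n+'.npz',**c)
save('a.png',ims[0]);save('b.png',ims[1])
E
```

```text
scene handle 0.73 [648.  87.  65.] [232, 256]
scene stem_foot 0.95 [ 190. -326.  116.] [226, 114]
scene stem_foot 0.7 [ 530. -196.   91.] [182, 180]
scene window 0.79 [648.  80.  68.] [230, 254]
scene catch 0.6 [ 200. -334.  111.] [222, 116]
top handle 0.75 [623.  67.  75.] [194, 108]
top stem_foot 0.75 [ 179. -328.  141.] [391, 311]
top window 0.67 [620.  69.  78.] [193, 109]
```

View pics/a.png

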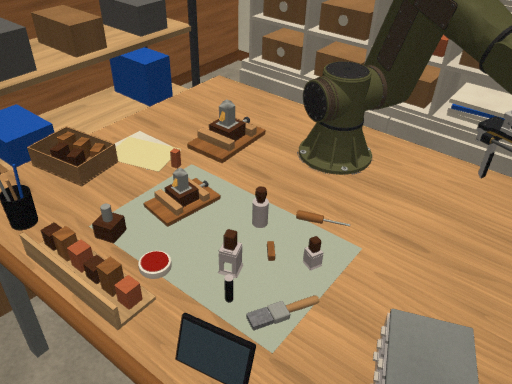

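View pics/b.png

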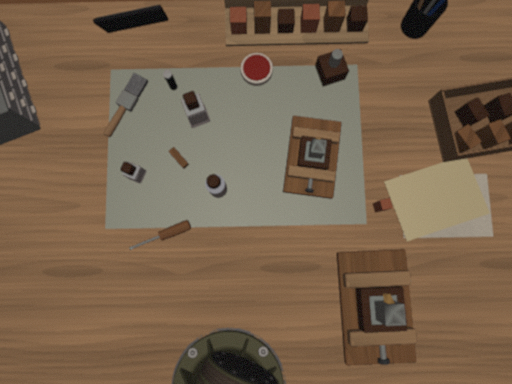

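Handle candidates (scene image): (231,254) is tall and square with a window, (260,208) is round, and (313,252) is short and narrow. I take (231,254). Vise candidates are (182,190) and (227,125). The one at (182,190) is smaller, so it is the one meant.

Run:
```python
from h import *
s=dict(np.load('scene.npz'));t=dict(np.load('top.npz'))
def cr(c,u,v,r=33): return cv2.resize(c['pixels'][v-r:v+r,u-r:u+r],(300,300),interpolation=cv2.INTER_CUBIC)
save('c.png',np.vstack([np.hstack([cr(s,231,254),cr(s,182,192)]),np.hstack([cr(t,194,108),cr(t,317,152)])]))
W=cloud(t)
def rep(n,cx,cy,z0,z1,r):
    m=(W[...,2]>z0)&(W[...,2]<z1)&(np.hypot(W[...,0]-cx,W[...,1]-cy)<r); p=W[m]
    if len(p)<4: print(n,len(p));return
    rc=cv2.minAreaRect(p[:,:2].astype(np.float32)); print(n,len(p),p.mean(0).round(),p[:,2].max().round(),[np.round(x) for x in rc])
rep('grip top',630,75,113,130,60); rep('shoulder',630,75,70,84,60)
rep('stem top',520,-190,112,128,60); rep('block',520,-190,50,60,70); rep('stem>60',520,-190,62,130,50)
```

```text
grip top 158 [632.  71. 119.] 123.0 [array([632.,  71.]), array([28., 28.]), np.float64(21.0)]
shoulder 202 [626.  68.  76.] 84.0 [array([632.,  71.]), array([44., 44.]), np.float64(21.0)]
stem top 107 [ 521. -205.  117.] 121.0 [array([ 523., -205.]), array([24., 22.]), np.float64(77.0)]
block 626 [ 517. -203.   55.] 60.0 [array([ 523., -206.]), array([70., 71.]), np.float64(81.0)]
stem>60 291 [ 519. -203.  103.] 121.0 [array([ 528., -207.]), array([31., 44.]), np.float64(82.0)]
```

View pics/c.png

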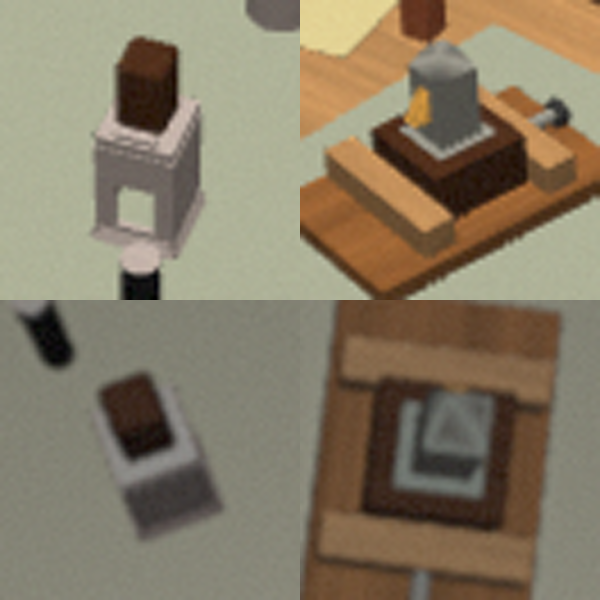

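The crops confirm it: the handle's window faces the lower left of the scene image, and the brass button sits on the left face of the smaller vise's stem. Next I'll settle the yaw angles.

Run:
```python
from h import *
s=dict(np.load('scene.npz'));t=dict(np.load('top.npz'))
for a in (21,111,-69): 
    r=np.radians(a); print(a,pix(s,[632+20*np.cos(r),71+20*np.sin(r),28]))
for a in (-8,82,-98,172):
    r=np.radians(a); print(a,pix(s,[523+21*np.cos(r),-206+21*np.sin(r),80]),'top',pix(t,[523+21*np.cos(r),-206+21*np.sin(r),80]))
for n,c in(('s',s),('t',t)):
    W=cloud(c); d=np.hypot(W[...,0]-632,W[...,1]-71); m=(W[...,2]>77.3)&(W[...,2]<80.5)&(d<32)&(d>14); print(n,'rib',m.sum(),W[m].mean(0).round(1) if m.any() else '')
    im=c['pixels'].astype(int); d=np.hypot(W[...,0]-523,W[...,1]+206); m=(d<40)&(W[...,2]>65)&(im[...,0]>im[...,2]+70)&(W[...,2]<105);print(n,'brass',m.sum(),W[m].mean(0).round(1) if m.any() else '')
    d=np.hypot(W[...,0]-523,W[...,1]+206); m=(d<50)&(W[...,2]>52)&(W[...,2]<58); rc=cv2.minAreaRect(W[m][:,:2].astype(np.float32)); print('block',m.sum(),rc)
    m=(d<26)&(W[...,2]>70)&(W[...,2]<122); rc=cv2.minAreaRect(W[m][:,:2].astype(np.float32)); print('stem',m.sum(),rc, W[m][:,2].max())
    m=(np.hypot(W[...,0]-632,W[...,1]-71)<40)&(W[...,2]>85)&(W[...,2]<126);print('grip',cv2.minAreaRect(W[m][:,:2].astype(np.float32)))
o=arm.get_obs();print(o['eef_rot'].round(3) if hasattr(o['eef_rot'],'round') else o['eef_rot'],o['tcp_pos'])
print(pix(t,[632,71,120]))
```

```text
21 [229, 266]
111 [239, 262]
-69 [224, 258]
-8 [175, 183] top [317, 139]
82 [186, 184] top [307, 147]
-98 [177, 177] top [326, 149]
172 [187, 178] top [315, 157]
s rib 45 [644.8  78.7  78.6]
s brass 36 [ 545.5 -208.3   83.8]
block 225 ((526.5868530273438, -205.8905029296875), (72.73974609375, 72.2782211303711), 79.42806243896484)
stem 242 ((529.474365234375, -202.73110961914062), (31.15679359436035, 41.93638610839844), 61.299686431884766) 121.56288036075694
grip ((637.369384765625, 71.67888641357422), (32.4017448425293, 29.298677444458008), 14.165546417236328)
t rib 19 [621.7  71.6  77.9]
t brass 0 
block 580 ((522.3108520507812, -205.69476318359375), (69.91524505615234, 70.70940399169922), 80.91426849365234)
stem 273 ((526.9179077148438, -206.5535430908203), (30.5079402923584, 41.132423400878906), 81.87213134765625) 121.47276944275791
grip ((631.7727661132812, 71.03002166748047), (27.657752990722656, 27.873823165893555), 21.020902633666992)
[[-0.948  0.318 -0.   ]
 [ 0.318  0.948 -0.   ]
 [-0.    -0.    -1.   ]] [174.98051671 521.39796136 205.41094913]
[189, 97]
```

Call:
{"name": "carry_out", "arguments": {
  "rows": [
    [0.8, -0.8, 0, 0.41, 1],
    [0.95, -0.94, 0, 0.41, 1],
    [0.95, -0.94, 0, 0.41, 1],
    [0.95, -0.94, 0, 0.41, 1],
    [0.95, -0.94, 0, 0.41, 1],
    [0.95, -0.94, 0, 0.41, 1],
    [0.95, -0.94, 0, 0.41, 1],
    [0.95, -0.94, 0, 0.41, 1],
    [0.95, -0.94, 0, 0.41, 1],
    [0.95, -0.94, 0, 0.41, 1],
    [0.95, -0.94, 0, 0.41, 1],
    [0.95, -0.94, 0, 0.41, 1],
    [0.95, -0.94, 0, 0.41, 1],
    [0.95, -0.94, 0, 0.41, 1],
    [0.95, -0.94, 0, 0.41, 1],
    [0.95, -0.94, 0, 0.41, 1],
    [0, 0, 0, 0, 1],
    [0, 0, 0, 0, 1]
  ]
}}

```text
time: 2.0
tcp_pos: [627.0, 72.9, 204.5]
eef_rot: [[-0.936, -0.353, -0.001], [-0.353, 0.936, -0.0], [0.001, 0.0, -1.0]]
force: [-0.2, -0.2, 0.2]
opening: 93.9
grip_force: 0.0
```

Run:
```python
from h import *
c=arm.capture('wrist'); save('d.png',c['pixels']); W=cloud(c)
d=np.hypot(W[...,0]-632,W[...,1]-71)
for n,a,b in(('grip',108,128),('shoulder',70,78)):
    m=(d<45)&(W[...,2]>a)&(W[...,2]<b); print(n,m.sum(),np.nanmedian(W[m][:,2]),cv2.minAreaRect(W[m][:,:2].astype(np.float32)))
m=(d<32)&(d>14)&(W[...,2]>77.5)&(W[...,2]<81.5); print('rib',m.sum(),W[m].mean(0))
```

```text
grip 679 118.34411930992565 ((631.4778442382812, 69.94353485107422), (27.713943481445312, 27.755279541015625), 19.32358741760254)
shoulder 580 74.92540585676662 ((631.3507690429688, 69.8477554321289), (43.19096374511719, 43.098655700683594), 20.40142822265625)
rib 3 [618.21419263  69.39432655  80.50344688]
```

View pics/d.png

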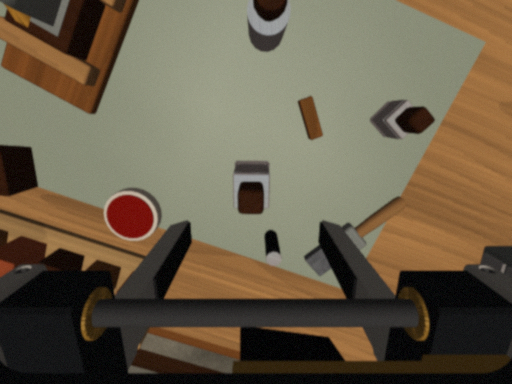

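The wrist picture shows the handle at (252,188), square between the fingers. Its centre is at about (631,70). I'll descend and grip.

Call:
{"name": "carry_out", "arguments": {
  "rows": [
    [0.15, -0.1, -0.5, 0, 1],
    [0, 0, -1, 0, 1],
    [0, 0, -1, 0, 1],
    [0, 0, -0.9, 0, 1],
    [0, 0, -0.4, 0, 1],
    [0, 0, -0.27, 0, 1],
    [0, 0, 0, 0, 1],
    [0, 0, 0, 0, 0],
    [0, 0, 0, 0, 0],
    [0, 0, 0, 0, 0],
    [0, 0, 0, 0, 0],
    [0, 0, 0, 0, 0],
    [0, 0, 0, 0, 0],
    [0, 0, 0, 0, 0],
    [0, 0, 0, 0, 0]
  ]
}}

```text
time: 3.3
tcp_pos: [631.0, 71.4, 83.4]
eef_rot: [[-0.935, -0.355, 0.0], [-0.355, 0.935, -0.0], [-0.0, -0.0, -1.0]]
force: [0.7, -0.2, 0.1]
opening: 44.1
grip_force: 0.0
```

Call:
{"name": "carry_out", "arguments": {
  "rows": [
    [0, 0, 0, 0, 0],
    [0, 0, 0, 0, 0],
    [0, 0, 0, 0, 0],
    [0, 0, 0, 0, 0],
    [0, 0, 0, 0, 0],
    [0, 0, 0, 0, 0],
    [0, 0, 0, 0, 0],
    [0, 0, 0.5, 0, 0],
    [0, 0, 1, 0, 0],
    [0, 0, 1, 0, 0],
    [0, 0, 1, 0, 0],
    [0, 0, 1, 0, 0],
    [0, 0, 0.5, 0, 0],
    [0, 0, 0, 0, 0]
  ]
}}

```text
time: 4.47
tcp_pos: [632.0, 71.5, 237.4]
eef_rot: [[-0.935, -0.355, 0.006], [-0.355, 0.935, 0.0], [-0.006, -0.002, -1.0]]
force: [0.6, 0.1, -0.9]
opening: 27.9
grip_force: 30.0
```

Call:
{"name": "carry_out", "arguments": {
  "rows": [
    [-0.18, -0.46, 0, -0.25, 0],
    [-0.36, -0.92, 0, -0.5, 0],
    [-0.36, -0.92, 0, -0.5, 0],
    [-0.36, -0.92, 0, -0.5, 0],
    [-0.36, -0.92, 0, -0.5, 0],
    [-0.36, -0.92, 0, -0.5, 0],
    [-0.36, -0.92, 0, -0.5, 0],
    [-0.36, -0.92, 0, -0.5, 0],
    [-0.36, -0.92, 0, -0.5, 0],
    [-0.36, -0.92, 0, -0.5, 0],
    [-0.18, -0.46, 0, -0.25, 0],
    [0, 0, 0, 0, 0],
    [0, 0, 0, 0, 0],
    [0, 0, 0, 0, 0]
  ]
}}

```text
time: 5.63
tcp_pos: [522.8, -204.0, 232.3]
eef_rot: [[-0.987, 0.159, -0.001], [0.159, 0.987, 0.001], [0.001, 0.001, -1.0]]
force: [0.5, 0.5, -1.6]
opening: 28.0
grip_force: 30.0
```

Run:
```python
from h import *
ims=[]
for n in('wrist','scene','top'):
    c=arm.capture(n); ims.append(c['pixels']); W=cloud(c); np.savez(n+'2.npz',**c)
    d=np.hypot(W[...,0]-524,W[...,1]+206)
    for l,a,b,r in(('block',51,59,48),('stem',70,122,30),('tube',158,226,60),('shoulder',225,234,40)):
        m=(d<r)&(W[...,2]>a)&(W[...,2]<b)
        if m.sum()>8: print(n,l,m.sum(),W[m].min(0).round(),W[m].max(0).round(),[np.round(x,1) for x in cv2.minAreaRect(W[m][:,:2].astype(np.float32))])
u,v=182,180
cr=cv2.resize(ims[1][100:230,110:260],(450,390),interpolation=cv2.INTER_CUBIC)
save('e.png',np.hstack([cv2.resize(ims[0],(350,390)),cr]))
```

```text
wrist block 1042 [ 483. -244.   51.] [ 537. -168.   59.] [array([ 514.3, -206. ]), array([70.3, 55.8]), np.float64(82.2)]
wrist stem 169 [ 504. -220.   71.] [ 509. -190.  108.] [array([ 506.8, -204.9]), array([29.6,  1.2]), np.float64(81.5)]
wrist tube 1967 [ 497. -225.  158.] [ 519. -179.  226.] [array([ 508. , -202.2]), array([45.8, 16. ]), np.float64(80.9)]
wrist shoulder 231 [ 500. -224.  225.] [ 518. -180.  234.] [array([ 508.2, -202. ]), array([41.7, 12.8]), np.float64(80.9)]
scene block 252 [ 492. -244.   51.] [ 566. -166.   59.] [array([ 526.4, -206. ]), array([71.5, 71.4]), np.float64(81.7)]
scene stem 250 [ 513. -225.   71.] [ 551. -188.  122.] [array([ 531.2, -203.1]), array([31.2, 42.6]), np.float64(28.4)]
scene tube 512 [ 508. -229.  158.] [ 554. -176.  226.] [array([ 528.5, -202.7]), array([48.4, 47.7]), np.float64(81.5)]
scene shoulder 83 [ 511. -228.  225.] [ 552. -180.  234.] [array([ 536.5, -196.6]), array([35.2, 52.2]), np.float64(34.2)]
```

View pics/e.png

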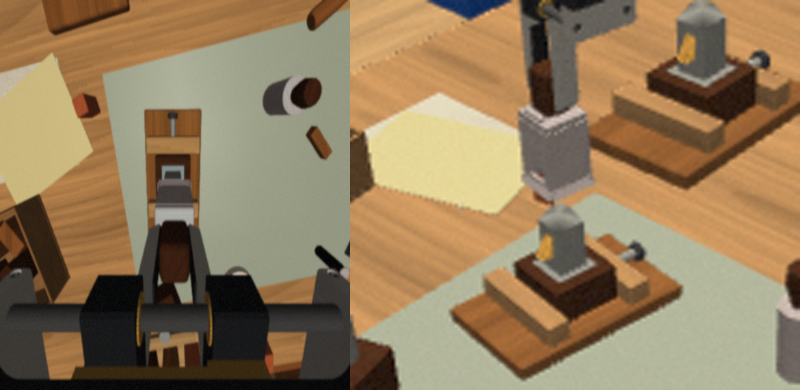

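The handle is square over the smaller seal, with its window on the button side (crop at about (540,197), button at (545,247)). It needs about -1.5 mm in x and -3 mm in y, then the descent.

Call:
{"name": "carry_out", "arguments": {
  "rows": [
    [-0.05, -0.1, 0, 0.1, 0],
    [0, 0, 0, 0, 0],
    [0, 0, -0.4, 0, 0],
    [0, 0, -0.4, 0, 0],
    [0, 0, -0.4, 0, 0],
    [0, 0, -0.2, 0, 0],
    [0, 0, -0.2, 0, 0],
    [0, 0, 0, 0, 0]
  ]
}}

```text
time: 6.45
tcp_pos: [521.2, -207.4, 184.5]
eef_rot: [[-0.989, 0.149, -0.001], [0.149, 0.989, 0.001], [0.001, 0.0, -1.0]]
force: [-0.6, -0.4, -1.5]
opening: 27.9
grip_force: 30.0
```

Call:
{"name": "carry_out", "arguments": {
  "rows": [
    [0, 0, -0.2, 0, 0],
    [0, 0, -0.2, 0, 0],
    [0, 0, -0.2, 0, 0],
    [0, 0, -0.2, 0, 0],
    [0, 0, 0, 0, 0]
  ]
}}

```text
time: 6.87
tcp_pos: [521.7, -207.6, 160.5]
eef_rot: [[-0.989, 0.149, 0.001], [0.149, 0.989, -0.0], [-0.001, 0.0, -1.0]]
force: [3.5, 0.1, -0.6]
opening: 27.7
grip_force: 30.0
```

Call:
{"name": "carry_out", "arguments": {
  "rows": [
    [0, 0, -0.2, 0, 0],
    [0, 0, -0.2, 0, 0],
    [0, 0, -0.15, 0, 0],
    [0, 0, -0.1, 0, 0],
    [0, 0, -0.1, 0, 0],
    [0, 0, 0, 0, 0]
  ]
}}

```text
time: 7.37
tcp_pos: [521.1, -207.5, 138.3]
eef_rot: [[-0.989, 0.149, -0.001], [0.149, 0.989, 0.0], [0.001, 0.0, -1.0]]
force: [0.4, 0.2, -0.2]
opening: 28.0
grip_force: 30.0
```

Call:
{"name": "carry_out", "arguments": {
  "rows": [
    [0, 0, -0.05, 0, 0],
    [0, 0, -0.05, 0, 0],
    [0, 0, 0, 0, 0]
  ]
}}

```text
time: 7.62
tcp_pos: [521.9, -207.7, 137.7]
eef_rot: [[-0.989, 0.149, 0.002], [0.149, 0.989, -0.001], [-0.002, -0.0, -1.0]]
force: [-2.9, 2.8, 16.9]
opening: 27.6
grip_force: 30.0
```

Seated: 17 N upward on the block, at the expected height. Releasing.

Call:
{"name": "carry_out", "arguments": {
  "rows": [
    [0, 0, 0.05, 0, 0],
    [0, 0, 0, 0, 0.7],
    [0, 0, 0, 0, 0.7],
    [0, 0, 0, 0, 0.7],
    [0, 0, 0, 0, 0.7],
    [0, 0, 0, 0, 0.7],
    [0, 0, 0, 0, 0.7],
    [0, 0, 0.5, 0, 0.7],
    [0, 0, 1, 0, 0.7],
    [0, 0, 1, 0, 0.7],
    [0, 0, 1, 0, 0.7],
    [0, 0, 1, 0, 0.7],
    [-0.5, 0.5, 0.5, 0, 0.7],
    [-0.8, 0.8, 0, 0, 0.7],
    [-0.8, 0.8, 0, 0, 0.7],
    [0, 0, 0, 0, 0.7]
  ]
}}

```text
time: 8.95
tcp_pos: [455.9, -141.9, 288.0]
eef_rot: [[-0.989, 0.148, 0.001], [0.148, 0.989, 0.0], [-0.001, 0.0, -1.0]]
force: [0.5, -0.4, 0.1]
opening: 65.7
grip_force: 0.0
```

Run:
```python
from h import *
c=arm.capture('scene');W=cloud(c);d=np.hypot(W[...,0]-523,W[...,1]+206);m=(d<40)&(W[...,2]>160)&(W[...,2]<185);print(m.sum(),np.percentile(W[m][:,2],95),W[m].mean(0))
im=c['pixels'].astype(int);m=(d<40)&(W[...,2]>62)&(im[...,0]>im[...,2]+70)&(W[...,2]<105);print('brass',m.sum(),W[m].mean(0) if m.any() else '')
save('f.png',cv2.resize(c['pixels'][120:230,120:250],(650,550),interpolation=cv2.INTER_CUBIC))
```

```text
108 176.56416261638788 [ 530.12817635 -202.89570384  170.52570303]
brass 23 [ 547.67015349 -209.14409967   82.25324725]
```

View pics/f.png

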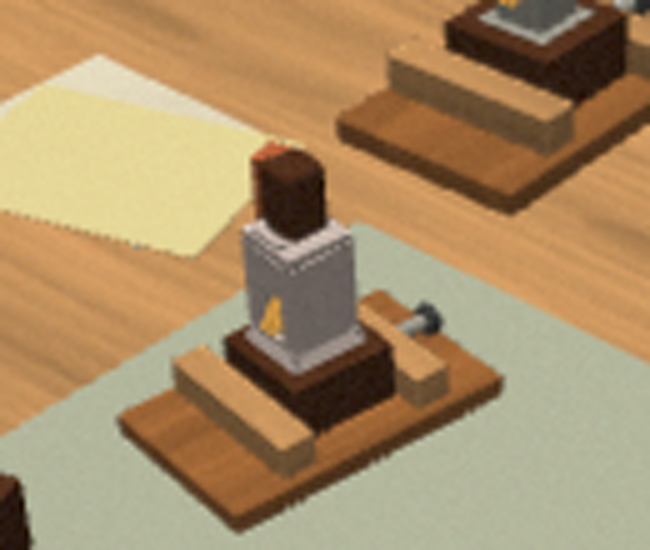

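The handle sits on the seal block, and the brass button shows out through the window at (272,318).

```bash
python3 -c "
from station import arm
print(arm.sign_off())"
```

```text
the job is handed in; nothing more can be done
None
```

The square windowed handle is fully home on the smaller seal's stem with the button out through its window; the gripper let go and moved clear, and the job is handed in at about 9 s (no verdict was returned).

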